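# Close the blue jar in the animal clinic's laboratory

### The job

Close the open blue jar: take the wide steel lid with the blue knob and lower it onto the blue jar's rim (do not drop it) so that it sits fully seated and level, with the jar left standing upright, and let go. Leave the smaller red jar and the small lid with the red knob where they are.

Things in the scene. Friction and masses are not known exactly. Their poses are not given: they have to be found in the camera images.
- blue_lid: Wide round steel lid with a blue knob, right side up on the bench, loose, 0.11-0.23 kg. Origin: centre of its underside, z up through the knob. Heights above the origin: 0-14 mm plug, diameter 80 (72 at the bottom), goes loosely inside the jar's mouth; 14-19 mm flat flange, diameter 114, its underside rests on the rim; 19-51 mm upright cylindrical knob, diameter 26. Yaw is free.
- blue_jar: Blue enamelled jar, open at the top, empty, standing loose on the bench, 0.5-0.8 kg. Straight round wall: outer diameter 104 mm, mouth diameter 96 mm, height 80 mm. Origin: centre of its underside, z up. The rim is 80 mm above the origin, so the seated lid's origin is 66 mm above the jar's. Yaw is free.
- red_jar: Bystander: smaller red enamelled jar, open, standing loose. Outer diameter 74 mm, height 70 mm. Origin: centre of its underside, z axis up. To be left where it is.
- red_lid: Bystander: small round steel lid with a red knob, belonging to the red jar, lying right side up on the bench. Flange diameter 82 mm, knob diameter 26 mm, total height 51 mm. Origin: centre of its underside, z axis up. To be left where it is.
Not all that is in view belongs to the job. Leave any orange or yellow look-alike of the blue_lid alone.

How it is judged:
At the end, for the whole second after the job is handed in: The blue-knobbed lid rests released and still on the blue jar: centred within 14 mm, its origin 60 to 70 mm above the jar's, both within 10 degrees of upright and of each other; the jar stands on the bench; the red jar and red-knobbed lid lie within 30 mm of their starts (horizontal distance between blue_lid and blue_jar below 0.014 m and z of blue_lid in the frame of blue_jar between 0.06 and 0.07 m and angle between the z axis of blue_lid and the z axis of blue_jar, either way round below 0.175 rad and angle between each of blue_lid, blue_jar's own z axis and vertical below 0.175 rad and height (world z) of blue_jar below 0.01 m and contact force between the fingers and blue_lid below 0.1 N and linear speed of blue_lid below 0.02 m/s and distance of each of red_jar, red_lid from where it was at the start of the episode below 0.03 m); the robot touches nothing.
It fails at once if the blue-knobbed lid is dropped (moves faster than 0.6 m/s with no finger on it, a fall of about 20 mm) (linear speed of blue_lid above 0.6 m/s and contact force between the fingers and blue_lid below 0.05 N).
It fails at once if the red jar is shifted by more than 30 mm (distance of red_jar from where it was at the start of the episode above 0.03 m).
It fails at once if the red-knobbed lid is shifted by more than 30 mm (distance of red_lid from where it was at the start of the episode above 0.03 m).
It also fails if it takes over 40 s, if anything falls off the work surface, if the arm or the gripper's body presses on something with over 40 N, if the wrist force passes 120 N, or if a joint passes its speed limit or range.

### The arm

A 6-joint arm with a two-finger parallel gripper is mounted at the origin on the work surface. World frame = base frame: x ahead of the robot, y to its left, z up, the work surface at z = 0. Lengths are in m, angles in rad, forces in N, time in s.
With the tool pointing down it reaches from about 0.35 to 0.8 m from the base axis. Payload 7.3 kg.
Tool frame: the origin (TCP) lies at the very end of the fingers, on their centre line; the grasp point (between the pads) lies 19 mm behind it; z points along the fingers, y is the line along which they close (so a half turn about z gives the same grasp; the last joint's range is limited). The gripper opens to 85 mm and grips with 20 to 120 N. Pads are 22 mm wide; open, the fingers measure 114 mm over their backs; the gripper's body (76 mm by 85 mm) begins 54 mm behind the grasp point. The pads swing forward as they close: fully open they stand 13 mm farther back than shut.
Start: joints at [1.141, 0.342, 1.524, -0, 1.275, -0.146], TCP at [0.147, 0.504, 0.21] pointing down, gripper open.
Joint ranges: [-2.53, 2.53], [-0.77, 2.02], [0.04, 2.7], [-1, 4.14], [0.28, 2.66], [-3.11, 3.11]. Speed limits (rad/s): [2.57, 2.57, 3.14, 3.14, 3.14, 3.14].

### API

Orientations are given as a rotation vector (axis times angle).
In Python, from bench import bot, imaging, find_in gives the robot as it stands.
- The arm moves only by the tool servo_tool, never from a script. Its argument "increments" is a list of rows, each an object with "delta_pos": the shift along the tool's x, y, z in cm, a list of three; "turn": the turn, a rotation vector about the tool's x, y, z in rad, a list of three; "hand": the finger opening in cm, from 0 to 8.54. A call has exactly 10 rows; each row is the pose to reach, as a shift and turn from the pose commanded when the call began, along the tool's axes at that moment; what a row does not reach only later rows make up. A row lasts 1/12 s, in which the tool goes at most 41.7 mm and 7.16 degrees, less where a joint would pass 70% of its speed; a pose out of reach is approached as far as the arm can. A call with a gripper value outside its range is refused whole. The fingers move at their own pace and stop on an object; the grip force is fixed at half the most. Time passes only in rows, so rows that repeat a pose let the fingers close, or fill a call up. It gives the time, the measured TCP pose, the force, the opening and the grip force at its end, in the units of the state.
- bot.state(): the state, without advancing time (a new reading comes with each control period).
- imaging.grab_frame(name): name is "side" or "top"; returns the picture (420x560x3 uint8, blue, green, red); there is no depth.
- imaging.get_calibration(name): a dict with "intrinsics" (3x3 intrinsics, pixels), "R" (3x3) and "t" (3): a world point X has camera coordinates R X + t. Camera axes: x right, y down, z forward; pixel columns grow to the right and rows downward; lengths in m; the calibration is good to about 2 mm. A picture is of the moment at which its call begins. get_calibration takes no time and is no camera call.
- bot.hand_in(): hands the job in; it is judged then, once.
Trained networks look in the newest picture that a camera, given by its name, has taken for a name from the list of things; names that differ only in an ending like _2 or _b are one class to them, and where a whole thing is asked for, a point or a joint stands for the part that bears it (a point fixed in the world has none). Each returns a list of dicts, best first, with "p" (0 to 1); they miss things now and then, are a little off and sometimes report something else, mostly with a low value. They report only what shows in the picture. A call takes as long as a camera call. They do not tell look-alikes from the thing itself.
- find_in(camera, name): "point" ([row, column] as shares, 0 to 1, of the picture: columns of its width, rows of its height, amid what is visible of it).
The state is a dict: "time": time; "joint_positions": joint angles; "qd": joint speeds; "joint_efforts": joint torques, N m; "tool_pos": TCP position; "orientation": TCP orientation; "wrist_force": force on the tool from outside, world axes, zero at the start; "wrist_torque": the same for the moment, N m; "opening": finger opening in m; "grip_force": force on a finger pad.
Only numpy, scipy, OpenCV 4.12 (cv2) and the standard library are available. Lean on these libraries where they do the work, as an engineer would, in place of code of your own. Each camera call takes 0.05 s, during which the arm holds its last target. There are 200 camera calls.

## Working session

There is one attempt and no reset: what is moved stays moved. The work goes in short steps, Python scripts to look and compute and a tool call to move; the robot and the scene stay as the last step left them, time stands still between calls to the robot, and variables do not carry over. Pictures are saved under pics/ and viewed, at most 10 in all, crops included, and the job is handed in when it is done.

Besides the shell and the picture viewer there is one more tool, called after "Emit:" by a JSON object that holds its "method" and its "body". servo_tool: Moves the arm, as the interface text tells. Its arguments: {"type":"object","properties":{"increments":{"type":"array"}},"required":["increments"]}

```bash
mkdir -p pics
python3 - <<'E'
from bench import bot, imaging, find_in
import cv2, numpy as np
s=bot.state();print(s)
ims=[]
for c in("top","side"):
    im=imaging.grab_frame(c);cv2.imwrite(f"pics/{c}0.png",im)
    k=imaging.get_calibration(c);print(c,k)
    for n in("blue_lid","blue_jar","red_jar","red_lid"):
        print(n,[(round(d["point"][0]*420),round(d["point"][1]*560),round(d["p"],2)) for d in find_in(c,n)])
E
```

```text
{'time': 0.0, 'joint_positions': array([ 1.14099860e+00,  3.42727553e-01,  1.52502529e+00, -3.25081403e-06,
        1.27537552e+00, -1.46011385e-01]), 'qd': array([ 0.00189691, -0.00026917,  0.0003567 ,  0.00029331,  0.00185344,
        0.00014926]), 'joint_efforts': array([-1.79047329e-04, -4.33672607e+01, -2.46015662e+01, -9.90201602e-05,
        7.79076334e-03,  3.64544167e-05]), 'tool_pos': array([0.14680043, 0.50361045, 0.20922058]), 'orientation': array([-4.44213382e-01, -3.10959043e+00,  2.31405465e-03]), 'wrist_force': array([0.29458704, 0.36061182, 0.8351153 ]), 'wrist_torque': array([ 0.02216618, -0.0073799 ,  0.0001959 ]), 'grip_force': 0.0, 'opening': 0.08559506684799496}
top {'intrinsics': array([[428.64151694,   0.        , 284.00943235],
       [  0.        , 428.64151694, 209.69156397],
       [  0.        ,   0.        ,   1.        ]]), 'R': array([[ 0.08277898, -0.9965638 ,  0.00286946],
       [-0.96952957, -0.0811989 , -0.23112584],
       [ 0.23056465,  0.01635033, -0.97291963]]), 't': array([-0.03991993,  0.64654439,  0.9120617 ])}
blue_lid [(144, 260, 0.98), (141, 337, 0.71), (200, 378, 0.63), (210, 306, 0.6)]
blue_jar [(281, 406, 0.58)]
red_jar [(305, 295, 0.59)]
red_lid [(250, 201, 0.73)]
side {'intrinsics': array([[543.14419329,   0.        , 291.51933428],
       [  0.        , 543.14419329, 220.00203691],
       [  0.        ,   0.        ,   1.        ]]), 'R': array([[ 0.83078127, -0.55643735, -0.01341485],
       [-0.33500562, -0.48063797, -0.81040631],
       [ 0.44449265,  0.67776443, -0.58571466]]), 't': array([-0.52148094,  0.26292483,  0.83958561])}
blue_lid [(245, 320, 0.94), (285, 392, 0.82), (190, 339, 0.68)]
blue_jar [(343, 328, 0.9)]
red_jar [(276, 211, 0.81)]
red_lid [(203, 207, 0.58)]
```

View pics/top0.png

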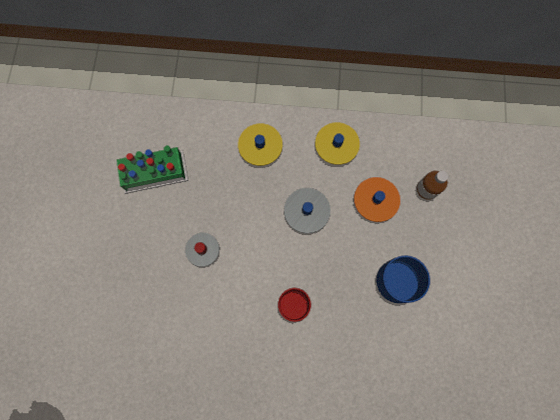

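View pics/side0.png

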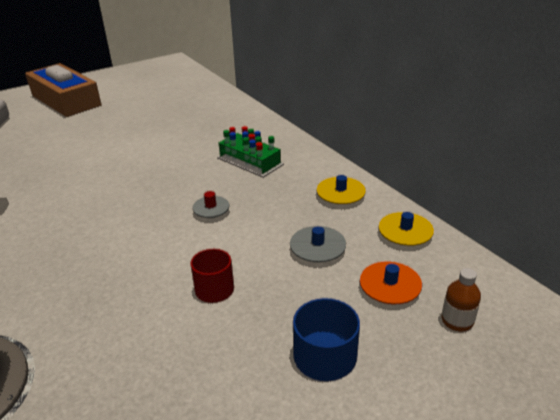

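Candidates with a blue knob in the top view (row, col) are yellow (144,260), yellow (141,337), orange (200,378) and grey steel (210,306). Only the grey one fits "steel lid, blue knob". The blue jar is at (281,404). I'll confirm the grey one in an enlarged crop and measure it.

```bash
cat > h.py <<'E'
from bench import bot, imaging, find_in
import cv2, numpy as np
from scipy.spatial.transform import Rotation as Rn
from scipy.optimize import least_squares
def ray(c,u,v,z):
    k=imaging.get_calibration(c);R,t=k["R"],k["t"]
    d=R.T@np.linalg.inv(k["intrinsics"])@[u,v,1]; o=-R.T@t
    return o+d*(z-o[2])/d[2]
def proj(c,X):
    k=imaging.get_calibration(c);p=(np.atleast_2d(X)@k["R"].T+k["t"])@k["intrinsics"].T
    return p[:,:2]/p[:,2:]
def solid(c,x,y,cyls):
    """mask of stacked upright cylinders (r,z0,z1)"""
    a=np.linspace(0,2*np.pi,60); m=np.zeros((1680,2240),np.uint8)
    for r,z0,z1 in cyls:
        P=np.vstack([np.c_[x+r*np.cos(a),y+r*np.sin(a),0*a+z] for z in(z0,z1)])
        cv2.fillConvexPoly(m,cv2.convexHull(((proj(c,P)+.5)*4).astype(np.int32)),255)
    return m
def fit(c,mask,x,y,cyls):
    """xy of the solid whose silhouette centroid matches the mask's"""
    M=cv2.moments(mask,True);g=np.array([M["m10"],M["m01"]])/M["m00"]
    def f(p):
        q=cv2.moments(solid(c,*p,cyls),True);return np.array([q["m10"],q["m01"]])/q["m00"]/4-.375-g
    s=least_squares(f,[x,y],diff_step=.02)
    return s.x,(solid(c,*s.x,cyls)>0).sum()/16/M["m00"]
def blob(m,u,v):
    n,l,st,ce=cv2.connectedComponentsWithStats(m.astype(np.uint8))
    i=1+np.argmin(np.hypot(*(ce[1:]-[u,v]).T)+1e3*(st[1:,4]<15));return (l==i).astype(np.uint8)
E
python3 - <<'E'
from h import *
pix={"top":((306,210),(404,281)),"side":((318,237),(326,338))}
cr=[]
for c in("top","side"):
    im=cv2.imread(f"pics/{c}0.png");hsv=cv2.cvtColor(im,cv2.COLOR_BGR2HSV)
    blue=(hsv[...,0]>100)&(hsv[...,0]<135)&(hsv[...,1]>110)
    k,j=pix[c]
    for nm,p,z,cy in(("knob",k,.035,[(.013,.019,.051)]),("jar",j,.04,[(.052,0,.08)])):
        m=blob(blue,*p);x=ray(c,*p,z)[:2]
        print(c,nm,fit(c,m,*x,cy))
    cr.append(cv2.resize(im[k[1]-50:k[1]+50,k[0]-65:k[0]+65],None,fx=3,fy=3))
cv2.imwrite("pics/crop.png",np.hstack(cr))
for n,a,b,z in(("redjar",(295,305),(213,276),.035),("redlid",(201,249),(209,204),.03)):
    print(n,ray("top",*a,z),ray("side",*b,z))
print(Rn.from_rotvec(bot.state()["orientation"]).as_matrix())
E
```

```text
top knob (array([ 0.66612713, -0.04051325]), np.float64(1.357421875))
top jar (array([ 0.5137099 , -0.26928474]), np.float64(1.0843766133195663))
side knob (array([ 0.66443106, -0.03974383]), np.float64(1.2951923076923078))
side jar (array([ 0.512864 , -0.2685069]), np.float64(1.0676090291474907))
redjar [ 0.43659848 -0.02885904  0.035     ] [ 0.43603032 -0.02895722  0.035     ]
redlid [0.5470286  0.20218339 0.03      ] [0.53960027 0.19347474 0.03      ]
[[-9.60000810e-01  2.79997222e-01  3.06305296e-05]
 [ 2.79997222e-01  9.60000810e-01  2.17587704e-05]
 [-2.33129380e-05  2.94649005e-05 -9.99999999e-01]]
```

View pics/crop.png

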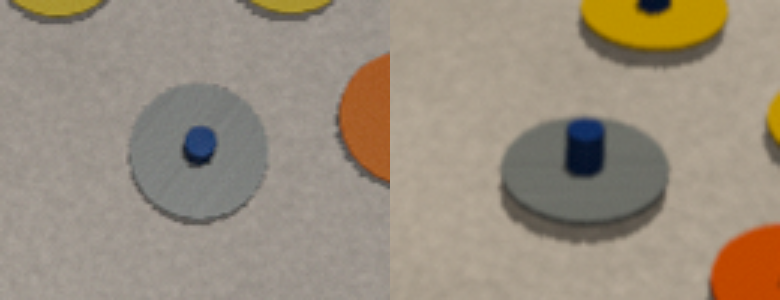

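The crop shows a grey steel flange with a blue knob at top-view pixel (306,210), which is the wanted lid. It stands at about (0.665,-0.040) and the jar at (0.513,-0.269). The two cameras agree to within 2 mm, and both are in reach. Next I travel high towards the lid.

Emit:
{"method": "servo_tool", "body": {"increments": [{"delta_pos": [-1.3, -0.75, 0], "turn": [0, 0, 0], "hand": 7}, {"delta_pos": [-3.9, -2.3, 0], "turn": [0, 0, 0], "hand": 7}, {"delta_pos": [-7.4, -4.3, 0], "turn": [0, 0, 0], "hand": 7}, {"delta_pos": [-10.8, -6.3, 0], "turn": [0, 0, 0], "hand": 7}, {"delta_pos": [-14.3, -8.3, 0], "turn": [0, 0, 0], "hand": 7}, {"delta_pos": [-17.7, -10.3, 0], "turn": [0, 0, 0], "hand": 7}, {"delta_pos": [-21.2, -12.3, 0], "turn": [0, 0, 0], "hand": 7}, {"delta_pos": [-24.7, -14.3, 0], "turn": [0, 0, 0], "hand": 7}, {"delta_pos": [-28.1, -16.3, 0], "turn": [0, 0, 0], "hand": 7}, {"delta_pos": [-31.2, -18.1, 0], "turn": [0, 0, 0], "hand": 7}]}}

```text
time: 1.33
tool_pos: [0.3972, 0.241, 0.2102]
orientation: [0.445, 3.109, 0.0]
wrist_force: [0.4, -0.0, -0.7]
opening: 0.0701
grip_force: 0.0
```

Emit:
{"method": "servo_tool", "body": {"increments": [{"delta_pos": [-3.5, -2.0, 0], "turn": [0, 0, 0], "hand": 7}, {"delta_pos": [-6.9, -4.0, 0], "turn": [0, 0, 0], "hand": 7}, {"delta_pos": [-10.4, -6.0, 0], "turn": [0, 0, 0], "hand": 7}, {"delta_pos": [-13.8, -8.0, 0], "turn": [0, 0, 0], "hand": 7}, {"delta_pos": [-17.3, -10.0, 0], "turn": [0, 0, 0], "hand": 7}, {"delta_pos": [-20.8, -12.0, 0], "turn": [0, 0, 0], "hand": 7}, {"delta_pos": [-24.2, -14.0, 0], "turn": [0, 0, 0], "hand": 7}, {"delta_pos": [-27.7, -16.0, 0], "turn": [0, 0, 0], "hand": 7}, {"delta_pos": [-31.1, -18.0, 0], "turn": [0, 0, 0], "hand": 7}, {"delta_pos": [-33.8, -19.6, 0], "turn": [0, 0, 0], "hand": 7}]}}

```text
time: 2.17
tool_pos: [0.6669, -0.0426, 0.2095]
orientation: [0.446, 3.109, -0.0]
wrist_force: [-0.1, 1.0, -0.6]
opening: 0.0701
grip_force: 0.0
```

Emit:
{"method": "servo_tool", "body": {"increments": [{"delta_pos": [0, 0, 1], "turn": [0, 0, 0], "hand": 7}, {"delta_pos": [0, 0, 3], "turn": [0, 0, 0], "hand": 7}, {"delta_pos": [0, 0, 5.5], "turn": [0, 0, 0], "hand": 7}, {"delta_pos": [0, 0, 8], "turn": [0, 0, 0], "hand": 7}, {"delta_pos": [0, 0, 10], "turn": [0, 0, 0], "hand": 7}, {"delta_pos": [0, 0, 12], "turn": [0, 0, 0], "hand": 7}, {"delta_pos": [0, 0, 13.5], "turn": [0, 0, 0], "hand": 7}, {"delta_pos": [0, 0, 14.5], "turn": [0, 0, 0], "hand": 7}, {"delta_pos": [0, 0, 14.5], "turn": [0, 0, 0], "hand": 7}, {"delta_pos": [0, 0, 14.5], "turn": [0, 0, 0], "hand": 7}]}}

```text
time: 3.0
tool_pos: [0.6654, -0.0397, 0.0649]
orientation: [-0.444, -3.11, -0.0]
wrist_force: [-0.3, 0.2, 0.2]
opening: 0.0702
grip_force: 0.0
```

Run:
```python
from h import *
print(bot.state()["tool_pos"])
a=imaging.grab_frame("side");b=imaging.grab_frame("top")
cv2.imwrite("pics/s1.png",np.hstack([cv2.resize(a[170:290,250:390],(420,360)),cv2.resize(b[140:260,240:360],(360,360))]))
```

```text
[ 0.66538892 -0.03971825  0.06487953]
```

View pics/s1.png

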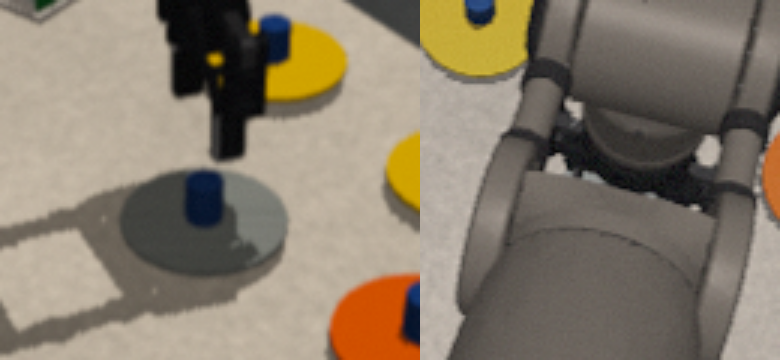

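The tips (crop about (183,95) and (228,157)) straddle the blue knob (crop (204,200)) symmetrically, so the tool is aligned over the steel lid. I descend and close.

Emit:
{"method": "servo_tool", "body": {"increments": [{"delta_pos": [0, 0, 0.8], "turn": [0, 0, 0], "hand": 7}, {"delta_pos": [0, 0, 2], "turn": [0, 0, 0], "hand": 7}, {"delta_pos": [0, 0, 3.2], "turn": [0, 0, 0], "hand": 7}, {"delta_pos": [0, 0, 3.8], "turn": [0, 0, 0], "hand": 7}, {"delta_pos": [0, 0, 4.1], "turn": [0, 0, 0], "hand": 6}, {"delta_pos": [0, 0, 4.1], "turn": [0, 0, 0], "hand": 5}, {"delta_pos": [0, 0, 4.1], "turn": [0, 0, 0], "hand": 4}, {"delta_pos": [0, 0, 4.1], "turn": [0, 0, 0], "hand": 3.2}, {"delta_pos": [0, 0, 4.1], "turn": [0, 0, 0], "hand": 2.5}, {"delta_pos": [0, 0, 4.1], "turn": [0, 0, 0], "hand": 1.5}]}}

```text
time: 3.93
tool_pos: [0.666, -0.0399, 0.0249]
orientation: [0.444, 3.108, 0.0]
wrist_force: [-0.3, -0.5, 3.8]
opening: 0.0217
grip_force: 58.6
```

Emit:
{"method": "servo_tool", "body": {"increments": [{"delta_pos": [0, 0, 0], "turn": [0, 0, 0], "hand": 1.5}, {"delta_pos": [0, 0, 0], "turn": [0, 0, 0], "hand": 1.5}, {"delta_pos": [0, 0, -0.1], "turn": [0, 0, 0], "hand": 1.5}, {"delta_pos": [0, 0, -0.3], "turn": [0, 0, 0], "hand": 1.5}, {"delta_pos": [0, 0, -0.5], "turn": [0, 0, 0], "hand": 1.5}, {"delta_pos": [0, 0, -0.7], "turn": [0, 0, 0], "hand": 1.5}, {"delta_pos": [0, 0, -0.9], "turn": [0, 0, 0], "hand": 1.5}, {"delta_pos": [0, 0, -1.0], "turn": [0, 0, 0], "hand": 1.5}, {"delta_pos": [0, 0, -1.0], "turn": [0, 0, 0], "hand": 1.5}, {"delta_pos": [0, 0, -1.0], "turn": [0, 0, 0], "hand": 1.5}]}}

```text
time: 4.77
tool_pos: [0.6654, -0.0399, 0.0339]
orientation: [0.444, 3.11, 0.0]
wrist_force: [-0.3, -0.1, -2.1]
opening: 0.0217
grip_force: 58.8
```

Run:
```python
from h import *
s=bot.state();print(s["tool_pos"],s["wrist_force"],s["wrist_torque"])
a=imaging.grab_frame("side")
cv2.imwrite("pics/s2.png",cv2.resize(a[150:290,240:400],None,fx=4,fy=4))
```

```text
[ 0.6654121  -0.03989332  0.03391364] [-0.30975019 -0.13869806 -2.09425008] [0.03696369 0.00285766 0.03499037]
```

View pics/s2.png

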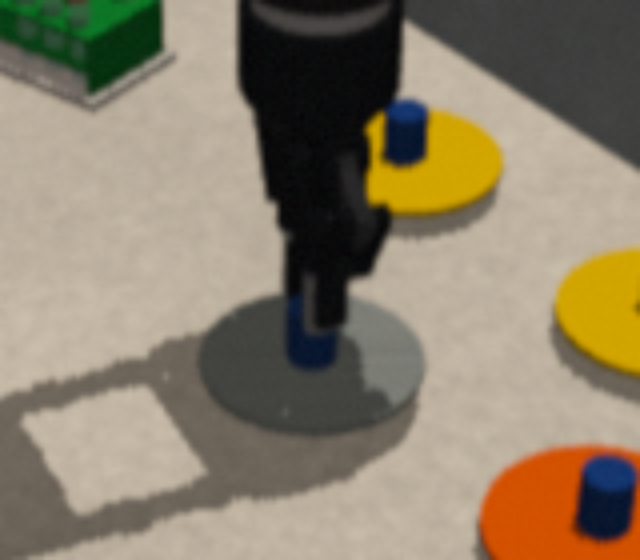

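The lid is lifted level (2.1 N, about 0.21 kg) with the knob (crop (312,335)) between the fingers. Raise it.

Emit:
{"method": "servo_tool", "body": {"increments": [{"delta_pos": [0, 0, -0.4], "turn": [0, 0, 0], "hand": 1.5}, {"delta_pos": [0, 0, -1.2], "turn": [0, 0, 0], "hand": 1.5}, {"delta_pos": [0, 0, -2.5], "turn": [0, 0, 0], "hand": 1.5}, {"delta_pos": [0, 0, -4.2], "turn": [0, 0, 0], "hand": 1.5}, {"delta_pos": [0, 0, -6.2], "turn": [0, 0, 0], "hand": 1.5}, {"delta_pos": [0, 0, -8.2], "turn": [0, 0, 0], "hand": 1.5}, {"delta_pos": [0, 0, -9.8], "turn": [0, 0, 0], "hand": 1.5}, {"delta_pos": [0, 0, -11], "turn": [0, 0, 0], "hand": 1.5}, {"delta_pos": [0, 0, -11.7], "turn": [0, 0, 0], "hand": 1.5}, {"delta_pos": [0, 0, -12], "turn": [0, 0, 0], "hand": 1.5}]}}

```text
time: 5.65
tool_pos: [0.666, -0.04, 0.1559]
orientation: [0.444, 3.107, -0.0]
wrist_force: [-0.5, 0.4, -2.4]
opening: 0.0219
grip_force: 58.9
```

Emit:
{"method": "servo_tool", "body": {"increments": [{"delta_pos": [0.15, -0.5, 0], "turn": [0, 0, 0], "hand": 1.5}, {"delta_pos": [0.5, -1.5, 0], "turn": [0, 0, 0], "hand": 1.5}, {"delta_pos": [0.9, -3, 0], "turn": [0, 0, 0], "hand": 1.5}, {"delta_pos": [1.6, -5, 0], "turn": [0, 0, 0], "hand": 1.5}, {"delta_pos": [2.2, -7, 0], "turn": [0, 0, 0], "hand": 1.5}, {"delta_pos": [2.8, -9, 0], "turn": [0, 0, 0], "hand": 1.5}, {"delta_pos": [3.4, -11, 0], "turn": [0, 0, 0], "hand": 1.5}, {"delta_pos": [4.1, -13, 0], "turn": [0, 0, 0], "hand": 1.5}, {"delta_pos": [4.7, -15, 0], "turn": [0, 0, 0], "hand": 1.5}, {"delta_pos": [5.3, -17, 0], "turn": [0, 0, 0], "hand": 1.5}]}}

```text
time: 6.48
tool_pos: [0.5647, -0.1901, 0.1531]
orientation: [-0.446, -3.108, -0.0]
wrist_force: [0.4, -1.2, -1.5]
opening: 0.022
grip_force: 58.9
```

Emit:
{"method": "servo_tool", "body": {"increments": [{"delta_pos": [0.6, -2, 0], "turn": [0, 0, 0], "hand": 1.5}, {"delta_pos": [1.2, -4, 0], "turn": [0, 0, 0], "hand": 1.5}, {"delta_pos": [1.8, -6, 0], "turn": [0, 0, 0], "hand": 1.5}, {"delta_pos": [2.3, -7.5, 0], "turn": [0, 0, 0], "hand": 1.5}, {"delta_pos": [2.6, -8.5, 0], "turn": [0, 0, 0], "hand": 1.5}, {"delta_pos": [2.8, -9.0, 0], "turn": [0, 0, 0], "hand": 1.5}, {"delta_pos": [2.9, -9.2, 0], "turn": [0, 0, 0], "hand": 1.5}, {"delta_pos": [2.9, -9.2, 0], "turn": [0, 0, 0], "hand": 1.5}, {"delta_pos": [2.9, -9.2, 0], "turn": [0, 0, 0], "hand": 1.5}, {"delta_pos": [2.9, -9.2, 0], "turn": [0, 0, 0], "hand": 1.5}]}}

```text
time: 7.32
tool_pos: [0.5137, -0.2677, 0.1538]
orientation: [0.443, 3.11, 0.0]
wrist_force: [0.5, 0.2, -2.6]
opening: 0.0219
grip_force: 58.9
```

Run:
```python
from h import *
s=bot.state();print(s["tool_pos"],s["wrist_force"],s["grip_force"],s["opening"])
a=imaging.grab_frame("side");b=imaging.grab_frame("top")
x,y,z=s["tool_pos"];z-=.025
t=np.linspace(0,2*np.pi,80)
for im,c in((a,"side"),(b,"top")):
    im0=im.copy()
    for cx,cy,h,r,col in((x,y,z+.019,.057,(0,255,0)),(.5133,-.2689,.08,.052,(0,255,255))):
        for p in proj(c,np.c_[cx+r*np.cos(t),cy+r*np.sin(t),0*t+h]): 
            q=np.round(p).astype(int)
            if 0<=q[0]<560 and 0<=q[1]<420: im[q[1],q[0]]=col
A=a[220:390,230:420];B=b[200:350,320:490]
cv2.imwrite("pics/s3.png",np.hstack([cv2.resize(A,(400,358)),cv2.resize(B,(400,358))]))
```

```text
[ 0.51372748 -0.26774496  0.15379929] [ 0.48660339  0.22790621 -2.60196574] 58.93331587314606 0.02186076883054913
```

View pics/s3.png

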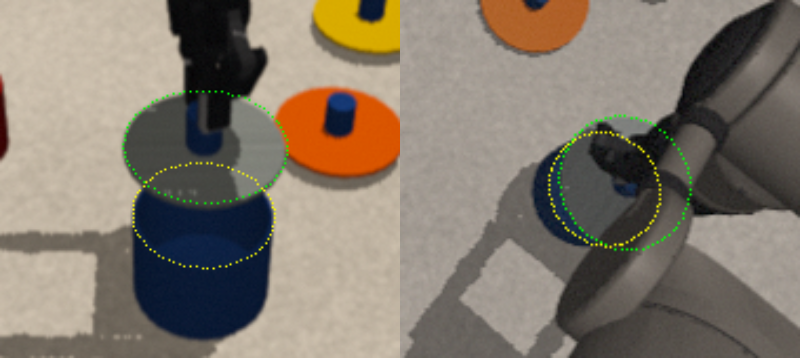

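In the side crop the lid outline (green) sits over the lid and the rim outline (yellow, centre (204,215)) over the jar mouth. In the top crop the yellow rim fits too, and the strip of wall to its left is perspective. The lid is level and about 1 mm off the jar axis, so I lower it.

Emit:
{"method": "servo_tool", "body": {"increments": [{"delta_pos": [0, -0.1, 0.4], "turn": [0, 0, 0], "hand": 1.5}, {"delta_pos": [0, -0.1, 1.2], "turn": [0, 0, 0], "hand": 1.5}, {"delta_pos": [0, -0.1, 2.2], "turn": [0, 0, 0], "hand": 1.5}, {"delta_pos": [0, -0.1, 3.2], "turn": [0, 0, 0], "hand": 1.5}, {"delta_pos": [0, -0.1, 4.1], "turn": [0, 0, 0], "hand": 1.5}, {"delta_pos": [0, -0.1, 4.8], "turn": [0, 0, 0], "hand": 1.5}, {"delta_pos": [0, -0.1, 5.2], "turn": [0, 0, 0], "hand": 1.5}, {"delta_pos": [0, -0.1, 5.5], "turn": [0, 0, 0], "hand": 1.5}, {"delta_pos": [0, -0.1, 5.6], "turn": [0, 0, 0], "hand": 1.5}, {"delta_pos": [0, -0.1, 5.6], "turn": [0, 0, 0], "hand": 1.5}]}}

```text
time: 8.25
tool_pos: [0.5131, -0.2694, 0.0978]
orientation: [0.444, 3.11, 0.0]
wrist_force: [-0.4, 0.8, -1.8]
opening: 0.0218
grip_force: 58.9
```

Emit:
{"method": "servo_tool", "body": {"increments": [{"delta_pos": [0, 0, 0.1], "turn": [0, 0, 0], "hand": 1.5}, {"delta_pos": [0, 0, 0.2], "turn": [0, 0, 0], "hand": 1.5}, {"delta_pos": [0, 0, 0.3], "turn": [0, 0, 0], "hand": 1.5}, {"delta_pos": [0, 0, 0.4], "turn": [0, 0, 0], "hand": 1.5}, {"delta_pos": [0, 0, 0.45], "turn": [0, 0, 0], "hand": 1.5}, {"delta_pos": [0, 0, 0.5], "turn": [0, 0, 0], "hand": 1.5}, {"delta_pos": [0, 0, 0.55], "turn": [0, 0, 0], "hand": 1.5}, {"delta_pos": [0, 0, 0.6], "turn": [0, 0, 0], "hand": 1.5}, {"delta_pos": [0, 0, 0.6], "turn": [0, 0, 0], "hand": 1.5}, {"delta_pos": [0, 0, 0.6], "turn": [0, 0, 0], "hand": 1.5}]}}

```text
time: 9.08
tool_pos: [0.5131, -0.2694, 0.0919]
orientation: [0.444, 3.11, 0.0]
wrist_force: [0.2, 0.1, -1.2]
opening: 0.0217
grip_force: 58.9
```

Emit:
{"method": "servo_tool", "body": {"increments": [{"delta_pos": [0, 0, 0.03], "turn": [0, 0, 0], "hand": 1.5}, {"delta_pos": [0, 0, 0.06], "turn": [0, 0, 0], "hand": 1.5}, {"delta_pos": [0, 0, 0.09], "turn": [0, 0, 0], "hand": 1.5}, {"delta_pos": [0, 0, 0.12], "turn": [0, 0, 0], "hand": 1.5}, {"delta_pos": [0, 0, 0.12], "turn": [0, 0, 0], "hand": 1.5}, {"delta_pos": [0, 0, 0.12], "turn": [0, 0, 0], "hand": 1.5}, {"delta_pos": [0, 0, 0.12], "turn": [0, 0, 0], "hand": 1.5}, {"delta_pos": [0, 0, 0.12], "turn": [0, 0, 0], "hand": 1.5}, {"delta_pos": [0, 0, 0.12], "turn": [0, 0, 0], "hand": 1.5}, {"delta_pos": [0, 0, 0.12], "turn": [0, 0, 0], "hand": 1.5}]}}

```text
time: 9.92
tool_pos: [0.5131, -0.2694, 0.0909]
orientation: [0.444, 3.11, -0.0]
wrist_force: [-1.7, 0.2, 3.5]
opening: 0.0222
grip_force: 59.5
```

Contact is felt at exactly the predicted seated height (TCP 0.091), so I release.

Emit:
{"method": "servo_tool", "body": {"increments": [{"delta_pos": [0, 0, 0], "turn": [0, 0, 0], "hand": 2.4}, {"delta_pos": [0, 0, 0], "turn": [0, 0, 0], "hand": 2.7}, {"delta_pos": [0, 0, 0], "turn": [0, 0, 0], "hand": 3.2}, {"delta_pos": [0, 0, 0], "turn": [0, 0, 0], "hand": 4}, {"delta_pos": [0, 0, 0], "turn": [0, 0, 0], "hand": 5}, {"delta_pos": [0, 0, 0], "turn": [0, 0, 0], "hand": 6}, {"delta_pos": [0, 0, 0], "turn": [0, 0, 0], "hand": 7}, {"delta_pos": [0, 0, 0], "turn": [0, 0, 0], "hand": 7}, {"delta_pos": [0, 0, 0], "turn": [0, 0, 0], "hand": 7}, {"delta_pos": [0, 0, 0], "turn": [0, 0, 0], "hand": 7}]}}

```text
time: 10.75
tool_pos: [0.5131, -0.2694, 0.0907]
orientation: [0.444, 3.11, 0.0]
wrist_force: [0.1, -0.5, 0.1]
opening: 0.0703
grip_force: 0.0
```

Emit:
{"method": "servo_tool", "body": {"increments": [{"delta_pos": [0, 0, -0.5], "turn": [0, 0, 0], "hand": 7}, {"delta_pos": [0, 0, -1.5], "turn": [0, 0, 0], "hand": 7}, {"delta_pos": [0, 0, -3], "turn": [0, 0, 0], "hand": 7}, {"delta_pos": [0, 0, -5], "turn": [0, 0, 0], "hand": 7}, {"delta_pos": [0, 0, -7], "turn": [0, 0, 0], "hand": 7}, {"delta_pos": [0, 0, -9], "turn": [0, 0, 0], "hand": 7}, {"delta_pos": [0, 0, -10.5], "turn": [0, 0, 0], "hand": 7}, {"delta_pos": [0, 0, -11.5], "turn": [0, 0, 0], "hand": 7}, {"delta_pos": [0, 0, -12], "turn": [0, 0, 0], "hand": 7}, {"delta_pos": [0, 0, -12], "turn": [0, 0, 0], "hand": 7}]}}

```text
time: 11.58
tool_pos: [0.5135, -0.2697, 0.212]
orientation: [0.444, 3.108, -0.002]
wrist_force: [-0.4, -0.8, 0.8]
opening: 0.0701
grip_force: 0.0
```

Run:
```python
from h import *
s=bot.state();print(s["tool_pos"],s["wrist_force"],s["grip_force"],s["opening"])
t=np.linspace(0,2*np.pi,120);o=[]
for c in("side","top"):
    im=imaging.grab_frame(c)
    for n in("red_jar","red_lid"): print(c,n,[(round(d["point"][0]*420),round(d["point"][1]*560),round(d["p"],2)) for d in find_in(c,n)[:1]])
    for h,r,col in((.085,.057,(0,255,0)),(.117,.013,(0,0,255)),(0,.052,(0,255,255))):
        for p in proj(c,np.c_[.5133+r*np.cos(t),-.2689+r*np.sin(t),0*t+h]):
            q=np.round(p).astype(int)
            if 0<=q[0]<560 and 0<=q[1]<420: im[q[1],q[0]]=col
    o.append(cv2.resize(im[240:390,240:410] if c=="side" else im[200:350,320:490],(400,353)))
cv2.imwrite("pics/s4.png",np.hstack(o))
```

```text
[ 0.51345688 -0.26966623  0.21203036] [-0.39130101 -0.75073175  0.78267879] 0.0 0.07011893540015847
side red_jar [(275, 211, 0.6)]
side red_lid [(202, 206, 0.88)]
top red_jar [(308, 295, 0.86)]
top red_lid [(247, 201, 0.77)]
```

View pics/s4.png

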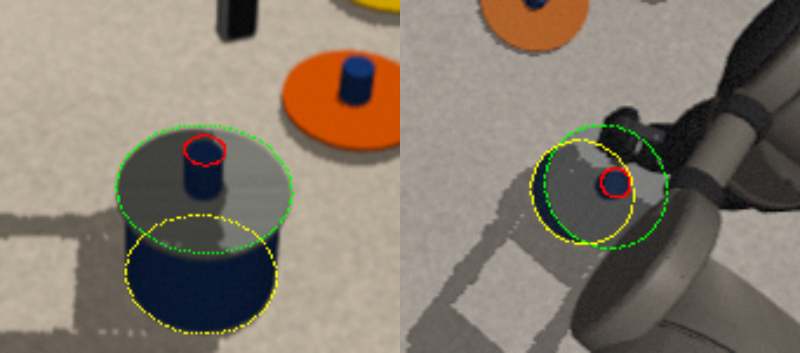

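The picture shows the lid seated level on the upright jar. Flange, knob and jar base match the predicted outlines for the seated pose (side crop knob at (205,150)). The fingers are clear and the red items are where they were.

```bash
python3 -c "
from bench import bot
print(bot.hand_in())"
```

```text
the job is handed in; nothing more can be done
None
```

The steel lid with the blue knob is seated level on the upright blue jar and released, the red jar and red lid look unmoved in both cameras, and the job is handed in (no verdict was returned).

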